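# Find the rattling case

## Task

Three identical sealed cases stand on edge in the slotted rack, and in one of them the part has come loose. Lift the cases out one at a time and shake each to and fro along its length; stand a silent one back on edge, fully down in its own slot, and when you find the one that rattles, hold it out upright and still over the middle of the steel tray, well clear of it (at least 15 cm above the desk). Finish while still holding it there, with the other two cases standing in their slots and the things round about left where they are.

Things in the scene. Friction and masses are not known exactly. Their poses are not given: they have to be found in the camera images.
- rack: Fixed slotted rack, aluminium base plate 122x216x8 mm with three slots side by side, 75 mm apart. Origin: centre of its underside; x runs along the slots (away from the robot, give or take the rack's turn), y across them to the left, z up. Slots are 36 mm wide between grey cheeks (flared, tops 39 mm above the desk) and 108 mm long between low end stops (20 mm high).
- tray: Fixed shallow open steel tray, 130x110 mm, rim 16 mm above the desk, further ahead than the near edge of the rack and to the right of it. Origin: centre of its underside, at its middle; z up.
- slot_a (a point): Middle of the floor of the left slot of the rack (seen from the robot), 8 mm above the desk; case_a starts in it. x along the slot, y across it.
- case_a_centre (a point): Centre of the case that starts in the left slot. Sealed white case on edge: 100 mm long (its x, along the slot), 30 mm thick (its y; grasp across this from above), 72 mm tall (z). In the slot its centre is 44 mm and its top 80 mm above the desk, the upper 41 mm clear of the cheeks. It has 3 mm play each side and 4 mm at each end.
- slot_b (a point): Middle of the floor of the middle slot of the rack (seen from the robot), 8 mm above the desk; case_b starts in it. x along the slot, y across it.
- case_b_centre (a point): Centre of the case that starts in the middle slot. Same size and look as case_a. All three weigh 0.27 to 0.33 kg, of which 0.20 kg is the content. In two cases the content is bedded tight; in one, any of the three, it is a round part that rolls freely along the case's length on its floor, up to 36 mm either side of the centre.
- slot_c (a point): Middle of the floor of the right slot of the rack (seen from the robot), 8 mm above the desk; case_c starts in it. x along the slot, y across it.
- case_c_centre (a point): Centre of the case that starts in the right slot. Same size and look as case_a. A loose part knocks at the ends when the case is shaken lengthwise, and when the case is tipped lengthwise it rolls to the low end, which shifts the moment on the tool about the case's y by 0.10 to 0.14 N m between the two ends.
- oil_bottle: Bystander, to be left alone: small amber screw-cap bottle, 26 mm across, 62 mm tall. Origin: centre of its underside.
- stain_bottle: Bystander, to be left alone: small violet screw-cap bottle, 28 mm across, 55 mm tall. Origin: centre of its underside.
- petri_dish: Bystander, to be left alone: flat clear dish, 60 mm across, 14 mm tall. Origin: centre of its underside.
- mouse: Bystander, to be left alone: white computer mouse, 104x58x37 mm. Origin: centre of its underside.
- mouth_mirror: Bystander, to be left alone: steel mouth mirror lying flat, 148 mm long. Origin: centre of its underside.
- timer: Bystander, to be left alone: red kitchen timer lying on its back, 64x58x17 mm. Origin: centre of its underside.
There are look-alikes about, which are no part of the job. What is shaped like the part that bears case_c_centre but purple is not meant.

How it is judged (in metres and radians):
On the way, in this order (a step that is already met when the one before it is completed fails the run):
1. the case with the loose part is held clear of the rack and shaken: the part has run to one end (((distance between content_0_g and case_a_centre below 0.065 m and height (world z) of case_a_centre above 0.085 m and contact force between the fingers and case_a above 1 N and x of content_0_g in the frame of case_a_centre above 0.018 m) or (distance between content_0_g and case_b_centre below 0.065 m and height (world z) of case_b_centre above 0.085 m and contact force between the fingers and case_b above 1 N and x of content_0_g in the frame of case_b_centre above 0.018 m) or (distance between content_0_g and case_c_centre below 0.065 m and height (world z) of case_c_centre above 0.085 m and contact force between the fingers and case_c above 1 N and x of content_0_g in the frame of case_c_centre above 0.018 m))).
2. it has run back to the other end (((distance between content_0_g and case_a_centre below 0.065 m and height (world z) of case_a_centre above 0.085 m and contact force between the fingers and case_a above 1 N and x of content_0_g in the frame of case_a_centre below -0.018 m) or (distance between content_0_g and case_b_centre below 0.065 m and height (world z) of case_b_centre above 0.085 m and contact force between the fingers and case_b above 1 N and x of content_0_g in the frame of case_b_centre below -0.018 m) or (distance between content_0_g and case_c_centre below 0.065 m and height (world z) of case_c_centre above 0.085 m and contact force between the fingers and case_c above 1 N and x of content_0_g in the frame of case_c_centre below -0.018 m))).
3. and to the first end again (((distance between content_0_g and case_a_centre below 0.065 m and height (world z) of case_a_centre above 0.085 m and contact force between the fingers and case_a above 1 N and x of content_0_g in the frame of case_a_centre above 0.018 m) or (distance between content_0_g and case_b_centre below 0.065 m and height (world z) of case_b_centre above 0.085 m and contact force between the fingers and case_b above 1 N and x of content_0_g in the frame of case_b_centre above 0.018 m) or (distance between content_0_g and case_c_centre below 0.065 m and height (world z) of case_c_centre above 0.085 m and contact force between the fingers and case_c above 1 N and x of content_0_g in the frame of case_c_centre above 0.018 m))).
At the end, for the whole second after the job is handed in: The fingers hold the case with the loose part, centre over 150 mm above the desk, within 50 mm of the tray's middle in plan and 0.3 rad of upright, under 0.04 m/s; the other two are at rest in their own slots, within 12 mm of the middle, centre under 52 mm up, within 0.2 rad of upright (((distance between content_0_g and case_a_centre below 0.065 m and height (world z) of case_a_centre above 0.15 m and horizontal distance between case_a_centre and tray below 0.05 m and angle between case_a_centre's own z axis and vertical below 0.3 rad and linear speed of case_a below 0.04 m/s and contact force between the fingers and case_a above 2 N and horizontal distance between case_b_centre and slot_b below 0.012 m and height (world z) of each of case_b_centre, case_c_centre below 0.052 m and angle between each of case_b_centre, case_c_centre's own z axis and vertical below 0.2 rad and linear speed of each of case_b, case_c below 0.03 m/s and horizontal distance between case_c_centre and slot_c below 0.012 m) or (distance between content_0_g and case_b_centre below 0.065 m and height (world z) of case_b_centre above 0.15 m and horizontal distance between case_b_centre and tray below 0.05 m and angle between case_b_centre's own z axis and vertical below 0.3 rad and linear speed of case_b below 0.04 m/s and contact force between the fingers and case_b above 2 N and horizontal distance between case_a_centre and slot_a below 0.012 m and height (world z) of each of case_a_centre, case_c_centre below 0.052 m and angle between each of case_a_centre, case_c_centre's own z axis and vertical below 0.2 rad and linear speed of each of case_a, case_c below 0.03 m/s and horizontal distance between case_c_centre and slot_c below 0.012 m) or (distance between content_0_g and case_c_centre below 0.065 m and height (world z) of case_c_centre above 0.15 m and horizontal distance between case_c_centre and tray below 0.05 m and angle between case_c_centre's own z axis and vertical below 0.3 rad and linear speed of case_c below 0.04 m/s and contact force between the fingers and case_c above 2 N and horizontal distance between case_a_centre and slot_a below 0.012 m and height (world z) of each of case_a_centre, case_b_centre below 0.052 m and angle between each of case_a_centre, case_b_centre's own z axis and vertical below 0.2 rad and linear speed of each of case_a, case_b below 0.03 m/s and horizontal distance between case_b_centre and slot_b below 0.012 m))); the arm keeps its last pose, push and grip.
It fails at once if a bystander was moved by more than 30 mm (distance of any of oil_bottle, stain_bottle, petri_dish, mouse, mouth_mirror, timer from where it was at the start of the episode above 0.03 m).
It also fails if it takes over 72 s, if anything falls off the work surface, if the arm or the gripper's body presses on something with over 40 N, if the wrist force passes 120 N, or if a joint passes its speed limit or range.

## Robot

A 6-joint arm with a two-finger parallel gripper is mounted at the origin on a cart in front of the work surface, level with it; the furniture and walls round the work are solid. World frame = base frame: x ahead of the robot, y to its left, z up, the work surface at z = 0. Lengths are in mm, angles in degrees, forces in N, time in s.
With the tool pointing down it reaches from about 300 to 850 mm from the base axis. Payload 4.2 kg.
Tool frame: the origin (TCP) lies between the finger pads; the fingertips stand 11 mm ahead of it and the grasp point (between the pads) lies 8 mm behind it (env.tips_ahead is the distance from the TCP to the fingertips, in mm); z points along the fingers, y is the line along which they close (so a half turn about z gives the same grasp; the last joint's range is limited). The gripper opens to 91 mm and grips with 3 to 60 N. Pads are 32 mm wide; open, the fingers measure 118 mm over their backs; the gripper's body (76 mm by 178 mm) begins 60 mm behind the grasp point.
Start: joints at [-69.385, 18.312, 89.639, -0, 72.044, -1.146], TCP at [213.176, -534.039, 224.976] pointing down, gripper open.
Joint ranges: [-177.97, 177.97], [-48.28, 115.42], [12.27, 149.76], [-77.06, 257.06], [2.81, 150.46], [-146.56, 146.56]. Speed limits (degrees/s): [147.25, 147.25, 180, 180, 180, 180].

## Interface

Orientations are given as [roll, pitch, yaw] about the fixed x, y, z axes, in that order (R = Rz(yaw) Ry(pitch) Rx(roll)).
In Python, from workcell import env, cams gives the robot as it stands.
- The arm moves only by the tool step_arm, never from a script. Its arguments are lists of equal length, an entry for each row: "linear": the shift along the tool's x, y, z in units of 30 cm (1.0 is 30 cm), a list of three; "turn": the turn about the tool's z in units of 360 degrees (1.0 is 360 degrees). In form: {"linear": [[tx, ty, tz], ...], "turn": [turn, ...]}. A call has 1 to 20 rows; each row is the pose to reach, as a shift and turn from the pose commanded when the call began, along the tool's axes at that moment, turning the shorter way round; what a row does not reach only later rows make up. A row lasts 1/8 s, in which the tool goes at most 62.5 mm and 10.7 degrees, less where a joint would pass 70% of its speed; a pose out of reach is approached as far as the arm can. A call with a number of a shift or a turn outside -1 to 1 is refused whole. A call with a gripper value outside its range is refused whole. "fingers" is the closure, from -1 (fully open) to 1 (shut), so that 0 is half open, set as the call begins (left out, the last holds). The fingers move at their own pace and stop on an object; "force" is the grip in N (left out, the last holds). Time passes only in rows, so rows that repeat a pose let the fingers close. It gives the time, the measured TCP pose, the force, the opening and the grip force at its end, in the units of the state.
- env.state(): the state, without advancing time (a new reading comes with each control period).
- cams.grab_frame(name): name is "side" or "top" or "wrist"; returns a dict with "color" (420x560x3 uint8, blue, green, red), "fx", "fy", "cx", "cy" (pixels), "extrinsics" (4x4, takes a point from camera to world coordinates); the wrist camera has in their place "tool_from_camera" (4x4, takes a point from camera to tool coordinates, whose origin is the TCP and whose axes are the flange's). Camera axes: x right, y down, z forward; pixel columns grow to the right and rows downward; lengths in mm; the calibration is good to about 2 mm. A picture is of the moment at which its call begins: read the wrist's pose just before it. There is no depth.
- env.job_done(): hands the job in; it is judged then, once.
The state is a dict: "time_s": time; "qpos": joint angles; "qvel": joint speeds; "effort": joint torques, N m; "ee_pos": TCP position; "ee_rot": TCP orientation; "force": force on the tool from outside, world axes, zero at the start; "torque": the same for the moment, N m; "gripper_width": finger opening in mm; "gripper_force": force on a finger pad.
Only numpy, scipy, OpenCV 4.12 (cv2) and the standard library are available. Lean on these libraries where they do the work, as an engineer would, in place of code of your own. Each camera call takes 0.05 s, during which the arm holds its last target. There are 200 camera calls.

## Working session

There is one attempt and no reset: what is moved stays moved. The work goes in short steps, Python scripts to look and compute and a tool call to move; the robot and the scene stay as the last step left them, time stands still between calls to the robot, and variables do not carry over. Pictures are saved under pics/ and viewed, at most 10 in all, crops included, and the job is handed in when it is done.

Besides the shell and the picture viewer there is one more tool, called as a command line: name --pt "numbers of a row" for each row, then --argument value for the rest. step_arm: Moves the arm, as the interface text tells. Its arguments: {"type":"object","properties":{"linear":{"type":"array"},"turn":{"type":"array"},"fingers":{"type":"number"},"force":{"type":"number"}},"required":["linear","turn"]}

```bash
mkdir -p pics; cat > h.py <<'E'
import numpy as np, cv2
from workcell import env, cams
def snap(n,f):
    s=env.state(); d=cams.grab_frame(n); cv2.imwrite('pics/'+f,d['color']); return s,d
def ray(d,u,v,z,T=None):
    T=np.array(d['extrinsics']) if T is None else T
    r=T[:3,:3]@np.array([(u-d['cx'])/d['fx'],(v-d['cy'])/d['fy'],1]); o=T[:3,3]
    return o+r*(z-o[2])/r[2]
def proj(d,p):
    T=np.linalg.inv(np.array(d['extrinsics'])); c=T[:3,:3]@np.array(p)+T[:3,3]
    return d['fx']*c[0]/c[2]+d['cx'],d['fy']*c[1]/c[2]+d['cy']
E
python3 - <<'E'
from h import *
s,d=snap('top','top1.png'); print(s); print({k:v for k,v in d.items() if k!='color'})
s,d=snap('side','side1.png')
E
```

```text
{'time_s': 0.0, 'qpos': array([-6.93862276e+01,  1.83508337e+01,  8.97073649e+01, -6.96457350e-04,
        7.20430883e+01, -1.14813624e+00]), 'qvel': array([-0.00245902, -0.04346305,  0.01390369,  0.00244199, -0.03721453,
       -0.05643587]), 'effort': array([-2.33221239e-03, -4.12462413e+01, -2.31971616e+01,  7.26694940e-02,
        4.57408628e-02, -1.34859092e-04]), 'ee_pos': array([ 212.98485971, -533.57012958,  224.12185904]), 'ee_rot': array([-1.79898720e+02, -1.36750801e-03,  2.17621228e+01]), 'force': array([-0.55096486, -0.04679568,  0.31626044]), 'torque': array([ 0.00728465,  0.00996287, -0.04125419]), 'gripper_force': 0.0, 'gripper_width': 91.09952672600062}
{'fx': 542.8231120939756, 'fy': 542.8231120939756, 'cx': 270.0794343234914, 'cy': 214.92657170975178, 'extrinsics': array([[-2.86815725e-02, -9.90375791e-01,  1.35399999e-01,
         4.02934487e+02],
       [-9.99554975e-01,  2.73052467e-02, -1.20114707e-02,
         1.98317176e+02],
       [ 8.19873936e-03, -1.35684251e-01, -9.90718207e-01,
         1.44471156e+03],
       [ 0.00000000e+00,  0.00000000e+00,  0.00000000e+00,
         1.00000000e+00]])}
```

View pics/top1.png

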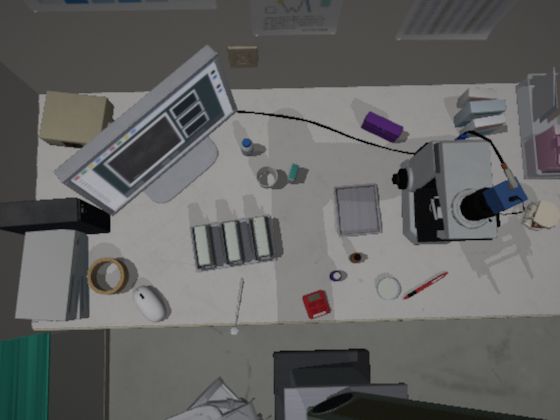

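View pics/side1.png

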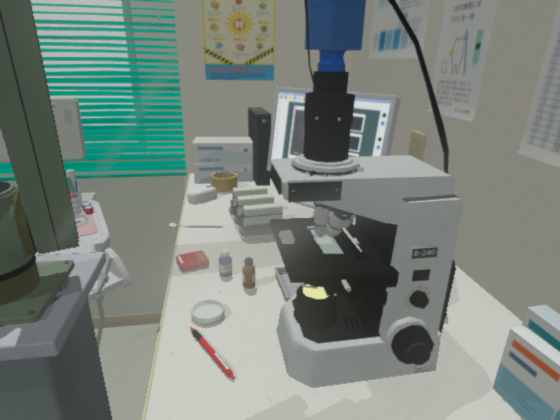

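```bash
python3 - <<'E'
from h import *
d=cams.grab_frame('top'); im=d['color']
g=cv2.cvtColor(im,cv2.COLOR_BGR2HSV)
print('origin px',proj(d,[0,0,0]))
for n,u,v,z in [('a',204,246,80),('b',232,242,80),('c',262,238,80),('tray',358,210,8),('mirror',238,305,3),('stain',336,276,30),('timer',316,304,10),('micro l',403,180,200),('monR',237,100,300),('glass',267,177,60),('green',293,173,30),('mouse',150,303,20)]:
    print(n,ray(d,u,v,z).round())
c=im[200:285,180:290]; cv2.imwrite('pics/rack.png',cv2.resize(c,None,fx=7,fy=7,interpolation=cv2.INTER_CUBIC))
E
```

```text
origin px (np.float64(347.9888017466348), np.float64(447.0186252330192))
a [515. 350.  80.]
b [523. 280.  80.]
c [531. 204.  80.]
tray [606. -55.   8.]
mirror [364. 272.   3.]
stain [432.  15.  30.]
timer [361.  68.  10.]
micro l [ 647. -130.  200.]
monR [815. 250. 300.]
glass [692. 187.  60.]
green [707. 117.  30.]
mouse [376. 498.  20.]
```

View pics/rack.png

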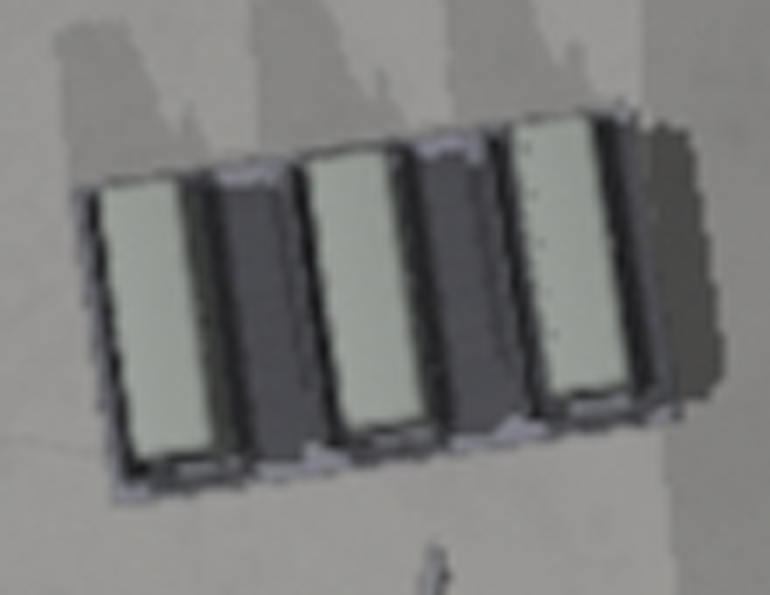

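The three white case tops are at about (202,246), (232,241), (261,236) in the frame, and the rack is turned a few degrees. I'll measure them by threshold.

```bash
python3 - <<'E'
from h import *
d=cams.grab_frame('top'); im=d['color']
k=7; c=cv2.resize(im[200:285,180:290],None,fx=k,fy=k,interpolation=cv2.INTER_CUBIC)
g=c[:,:,1].astype(int)
m=((g-c[:,:,0]>2)&(g>140)).astype(np.uint8)
m[:, :]=cv2.morphologyEx(m,cv2.MORPH_OPEN,np.ones((15,15)))
n,l,st,ce=cv2.connectedComponentsWithStats(m)
P=[]
for i in range(1,n):
    if st[i,4]<8000: continue
    pts=np.argwhere(l==i)[:,::-1]
    w=np.array([ray(d,180+(u+.5)/k-.5,200+(v+.5)/k-.5,80)[:2] for u,v in pts[::5]])
    r=cv2.minAreaRect(w.astype(np.float32)); ev,V=np.linalg.eigh(np.cov(w.T)); a=V[:,1]*np.sign(V[0,1])
    print(w.mean(0).round(1),'rect',np.round(r[0],1),np.round(r[1],1),r[2],'axis',np.degrees(np.arctan2(a[1],a[0])).round(2)); P.append(w.mean(0))
P=np.array(P); P=P[np.argsort(-P[:,1])]; print(np.diff(P,axis=0),np.linalg.norm(np.diff(P,axis=0),axis=1))
dd=P[-1]-P[0]; print('rack yaw from line',np.degrees(np.arctan2(dd[0],-dd[1])))
b=[(335,186),(379,186),(382,234),(336,235)]
print('tray',np.mean([ray(d,u,v,12)[:2] for u,v in b],0),[ray(d,u,v,12)[:2].round() for u,v in b])
E
```

```text
[536.6 206.8] rect [537.2 207.1] [94.4 24.7] 7.191244125366211 axis 6.81
[526.4 281. ] rect [526.8 281. ] [94.7 24.6] 6.785605430603027 axis 7.06
[518.2 356.4] rect [518.5 356.5] [94.7 24.6] 7.2566447257995605 axis 7.09
[[  8.23845419 -75.38180007]
 [ 10.15240653 -74.22352414]] [75.83065283 74.91463738]
rack yaw from line 7.0081631917715494
tray [605.27104041 -54.18281533] [array([672.,   4.]), array([ 669., -114.]), array([ 539., -115.]), array([540.,   8.])]
```

```bash
cat >> h.py <<'E'
from scipy.spatial.transform import Rotation as Ro
def to(cur,yaw,tgt,tyaw):
    "cur/tgt world mm, yaw deg -> linear units, turn units"
    R=Ro.from_euler('xyz',[180,0,yaw],degrees=True)
    t=R.inv().apply(np.array(tgt,float)-np.array(cur))/300
    return t.round(4),round((yaw-tyaw)/360,4)
E
python3 - <<'E'
from h import *
print(to([213.176,-534.039,224.976],21.762,[537,207,190],7))
E
```

```text
(array([ 1.9183, -1.8939,  0.1166]), 0.041)
```

step_arm --pt "0.96 -0.947 0.05" --pt "0.96 -0.947 0.05" --pt "0.96 -0.947 0.05" --pt "0.96 -0.947 0.05" --pt "0.96 -0.947 0.05" --pt "0.96 -0.947 0.05" --pt "0.96 -0.947 0.05" --pt "0.96 -0.947 0.05" --turn '[0, 0, 0, 0, 0, 0, 0, 0]' --fingers -0.2 --force 40

```text
time_s: 1.2
ee_pos: [375.6, -162.0, 209.9]
ee_rot: [-180.0, 0.0, 22.0]
force: [-0.1, -0.6, -0.0]
gripper_width: 54.6
gripper_force: 0.0
```

step_arm --pt "0.958 -0.947 0.067" --pt "0.958 -0.947 0.067" --pt "0.958 -0.947 0.067" --pt "0.958 -0.947 0.067" --pt "0.958 -0.947 0.067" --pt "0.958 -0.947 0.067" --pt "0.958 -0.947 0.067" --pt "0.958 -0.947 0.067" --pt "0.958 -0.947 0.067" --pt "0.958 -0.947 0.067" --turn '[0.041, 0.041, 0.041, 0.041, 0.041, 0.041, 0.041, 0.041, 0.041, 0.041]'

```text
time_s: 2.45
ee_pos: [536.7, 205.2, 190.0]
ee_rot: [180.0, 0.0, 6.9]
force: [0.2, -0.4, -0.1]
gripper_width: 54.8
gripper_force: 0.0
```

```bash
python3 - <<'E'
from h import *
s,d=snap('wrist','w1.png'); print(s['ee_pos'],s['ee_rot'],s['force'],s['torque'],s['gripper_width'],s['qpos']);
T=np.array(d['tool_from_camera']); W=np.eye(4); W[:3,:3]=Ro.from_euler('xyz',s['ee_rot'],degrees=True).as_matrix(); W[:3,3]=s['ee_pos']
np.savez('w1.npz',T=W@T,K=[d['fx'],d['fy'],d['cx'],d['cy']]); print((W@T).round(3))
E
```

```text
[536.73882954 205.22288625 190.00966487] [1.79968755e+02 1.27863040e-02 6.89032445e+00] [ 0.1853568  -0.39026598 -0.11073995] [-0.03380438  0.00908755 -0.0711701 ] 54.75850278228575 [ 1.97933053e+01  1.96554793e+01  9.28574489e+01 -2.98735024e-02
  6.75065150e+01  1.02914411e+02]
[[ 1.20000e-01 -9.58000e-01 -2.61000e-01  6.10290e+02]
 [-9.93000e-01 -1.15000e-01 -3.30000e-02  2.14719e+02]
 [ 1.00000e-03  2.64000e-01 -9.65000e-01  3.48859e+02]
 [ 0.00000e+00  0.00000e+00  0.00000e+00  1.00000e+00]]
```

View pics/w1.png

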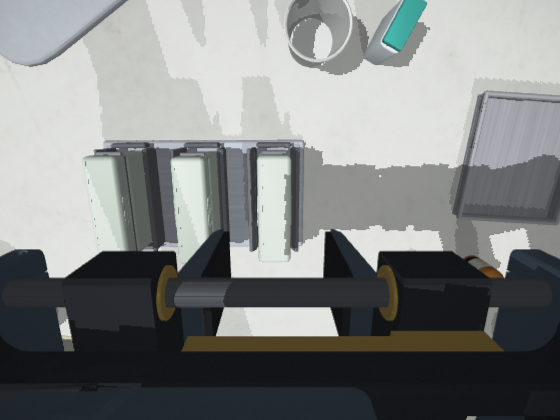

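The case c top spans u 258–291 and v 153–262. Cases b and a sit to its left, with far edges at (173–208,158) and (86–122,157).

```bash
python3 - <<'E'
from h import *
z=np.load('w1.npz'); K=z['K']; d=dict(fx=K[0],fy=K[1],cx=K[2],cy=K[3])
for n,u,v in [('cfl',259,153),('cfr',291,153),('cnl',257.5,262),('cnr',291.5,262),('bfl',173,157),('bfr',208,157),('afl',86,157),('afr',122,157)]:
    print(n,ray(d,u,v,80,z['T'])[:2].round(1))
print(to([537.,205.2,190],7,[536.8,206.8,54],7))
E
```

```text
cfl [586.7 226.6]
cfr [590.  199.7]
cnl [487.2 217.5]
cnr [490.9 186.1]
bfl [574.7 298.7]
bfr [578.2 269.2]
afl [565.9 371.8]
afr [569.5 341.6]
(array([-0.    , -0.0054,  0.4533]), 0.0)
```

step_arm --pt "0 0 0.15" --pt "0 0 0.3" --pt "0 0 0.4" --pt "0 0 0.453" --pt "0 0 0.453" --pt "0 0 0.453" --turn '[0, 0, 0, 0, 0, 0]'

```text
time_s: 3.25
ee_pos: [538.0, 207.2, 55.3]
ee_rot: [-180.0, -0.2, 7.0]
force: [0.9, 0.2, 0.5]
gripper_width: 54.6
gripper_force: 0.0
```

step_arm --pt "0 0 0" --pt "0 0 0" --pt "0 0 0" --pt "0 0 0" --pt "0 0 0" --pt "0 0 0" --turn '[0, 0, 0, 0, 0, 0]' --fingers 1 --force 40

```text
time_s: 4.0
ee_pos: [537.1, 207.2, 54.4]
ee_rot: [-180.0, -0.0, 7.0]
force: [-0.9, 0.7, 5.8]
gripper_width: 30.2
gripper_force: 40.0
```

step_arm --pt "0 0 -0.06" --pt "0 0 -0.15" --pt "0 0 -0.3" --pt "0 0 -0.4" --pt "0 0 -0.4" --pt "0 0 -0.4" --pt "0 0 -0.4" --turn '[0, 0, 0, 0, 0, 0, 0]'

```text
time_s: 4.88
ee_pos: [535.8, 206.5, 171.7]
ee_rot: [179.9, 0.2, 7.0]
force: [0.4, 1.1, -3.5]
gripper_width: 30.1
gripper_force: 40.0
```

```bash
python3 -c "
from h import *
s=env.state(); print(s['ee_pos'],s['force'],s['torque'])"
```

```text
[535.76747577 206.50027927 171.6669542 ] [ 0.43682252  1.05056271 -3.51970116] [ 0.02728972 -0.00186521  0.0111045 ]
```

step_arm --pt "-0.15 0 0" --pt "-0.15 0 0" --pt "-0.15 0 0" --pt "-0.15 0 0" --turn '[0, 0, 0, 0]'

```text
time_s: 5.38
ee_pos: [493.1, 201.6, 173.7]
ee_rot: [180.0, -0.0, 7.0]
force: [-0.4, -0.0, -2.1]
gripper_width: 29.8
gripper_force: 40.0
```

```bash
python3 -c "
from h import *
s=env.state(); print(s['ee_pos'],s['force'],s['torque'])"
```

```text
[493.05113416 201.64975951 173.65635252] [-0.4239824  -0.03054975 -2.09951427] [-0.00765333  0.06938849 -0.01685827]
```

step_arm --pt "0.15 0 0" --pt "0.15 0 0" --pt "0.15 0 0" --pt "0.15 0 0" --turn '[0, 0, 0, 0]'

```text
time_s: 5.88
ee_pos: [536.2, 206.8, 173.7]
ee_rot: [180.0, 0.1, 7.0]
force: [0.4, 0.4, -3.2]
gripper_width: 29.9
gripper_force: 40.0
```

```bash
python3 -c "
from h import *
s=env.state(); print(s['ee_pos'],s['force'],s['torque'])"
```

```text
[536.22602675 206.82083593 173.71992571] [ 0.38872972  0.4445478  -3.1575911 ] [ 0.05489904  0.02643287 -0.038285  ]
```

```bash
cat > t.py <<'E'
from h import *
a=[]
for i in range(8):
    cams.grab_frame('wrist'); s=env.state(); a.append(np.r_[s['force'],s['torque']])
a=np.array(a); R=Ro.from_euler('z',7,degrees=True).inv()
t=R.apply(a[:,3:]); print('ty',t[:,1].round(3),'mean',t.mean(0).round(3),'sd',t.std(0).round(3),'F',a[:,:3].mean(0).round(2))
E
python3 t.py
```

```text
ty [ 0.005  0.013  0.051 -0.002  0.02   0.004 -0.013  0.028] mean [0.035 0.013 0.005] sd [0.026 0.019 0.034] F [-0.22  0.   -3.27]
```

step_arm --pt "-0.2 0 0" --pt "-0.2 0 0" --pt "-0.2 0 0" --turn '[0, 0, 0]'

```text
time_s: 6.65
ee_pos: [477.8, 199.9, 174.5]
ee_rot: [-180.0, -0.1, 7.0]
force: [-0.3, 0.5, -2.2]
gripper_width: 29.8
gripper_force: 40.0
```

```bash
python3 t.py
```

```text
ty [ 0.005 -0.077  0.011 -0.025  0.005 -0.032  0.041  0.028] mean [-0.    -0.005  0.001] sd [0.037 0.035 0.02 ] F [ 0.12 -0.18 -3.09]
```

step_arm --pt "0.2 0 0" --pt "0.2 0 0" --pt "0.2 0 0" --turn '[0, 0, 0]'

```text
time_s: 7.42
ee_pos: [536.7, 206.8, 173.4]
ee_rot: [180.0, 0.1, 7.0]
force: [0.4, -0.2, -2.5]
gripper_width: 29.3
gripper_force: 40.0
```

```bash
python3 t.py
```

```text
ty [0.095 0.052 0.117 0.084 0.024 0.085 0.096 0.065] mean [ 0.019  0.077 -0.012] sd [0.032 0.027 0.027] F [-0.09  0.17 -3.22]
```

step_arm --pt "-0.2 0 0" --pt "-0.2 0 0" --pt "-0.2 0 0" --turn '[0, 0, 0]'

```text
time_s: 8.2
ee_pos: [477.8, 199.9, 174.6]
ee_rot: [-180.0, -0.1, 7.0]
force: [0.2, -0.4, -2.6]
gripper_width: 29.9
gripper_force: 40.0
```

```bash
python3 t.py
```

```text
ty [-0.058 -0.013 -0.052 -0.07  -0.109 -0.049 -0.009 -0.036] mean [ 0.009 -0.049 -0.014] sd [0.02  0.03  0.031] F [-0.21  0.14 -3.27]
```

step_arm --pt "0.2 0 0" --pt "0.2 0 0" --pt "0.2 0 0" --turn '[0, 0, 0]'

```text
time_s: 8.98
ee_pos: [536.7, 206.8, 173.3]
ee_rot: [180.0, 0.1, 7.0]
force: [-0.4, 0.4, -3.2]
gripper_width: 29.6
gripper_force: 40.0
```

```bash
python3 t.py
```

```text
ty [0.061 0.089 0.048 0.029 0.107 0.066 0.091 0.103] mean [0.028 0.074 0.008] sd [0.023 0.026 0.025] F [-0.    0.13 -3.11]
```

Case c rattles: at the same pose the torque read 0.01 earlier and 0.075 now, and it swings to −0.05 at the other end. I'll shake it a few more times to be sure, then carry it to the tray.

step_arm --pt "-0.2 0 0" --pt "-0.2 0 0" --pt "-0.2 0 0" --pt "0 0 0" --pt "0 0 0" --pt "0 0 0" --pt "-0.2 0 0" --pt "-0.2 0 0" --pt "-0.2 0 0" --pt "-0.2 0 0" --pt "0 0 0" --pt "0 0 0" --pt "0 0 0" --pt "0 0 0" --turn '[0, 0, 0, 0, 0, 0, 0, 0, 0, 0, 0, 0, 0, 0]'

```text
time_s: 11.12
ee_pos: [536.3, 206.9, 173.9]
ee_rot: [180.0, 0.0, 7.0]
force: [0.1, 0.4, -2.7]
gripper_width: 30.1
gripper_force: 40.0
```

```bash
python3 t.py; python3 -c "
from h import *
print(to([536.9,207.0,174.1],7,[598,-42,215],7))"
```

```text
ty [0.053 0.091 0.097 0.057 0.077 0.056 0.078 0.086] mean [ 0.034  0.074 -0.013] sd [0.028 0.016 0.032] F [-0.07  0.04 -2.66]
(array([ 0.101 ,  0.8486, -0.1363]), 0.0)
```

step_arm --pt "0.01 0.05 -0.03" --pt "0.02 0.12 -0.07" --pt "0.04 0.2 -0.137" --pt "0.05 0.28 -0.137" --pt "0.06 0.36 -0.137" --pt "0.07 0.44 -0.137" --pt "0.08 0.52 -0.137" --pt "0.09 0.6 -0.137" --pt "0.1 0.68 -0.137" --pt "0.1 0.75 -0.137" --pt "0.1 0.81 -0.137" --pt "0.1 0.85 -0.137" --pt "0.1 0.85 -0.137" --pt "0.1 0.85 -0.137" --pt "0.1 0.85 -0.137" --turn '[-0.02, -0.045, -0.07, -0.095, -0.12, -0.145, -0.17, -0.195, -0.215, -0.23, -0.23, -0.23, -0.23, -0.23, -0.23]'

```text
time_s: 13.4
ee_pos: [597.7, -41.8, 215.0]
ee_rot: [-180.0, -0.0, 89.8]
force: [-0.3, -0.0, -3.5]
gripper_width: 29.8
gripper_force: 40.0
```

step_arm --pt "0 0 0" --pt "0 0 0" --pt "0 0 0" --pt "0 0 0" --pt "0 0 0" --pt "0 0 0" --pt "0 0 0" --pt "0 0 0" --turn '[0, 0, 0, 0, 0, 0, 0, 0]'

```text
time_s: 14.4
ee_pos: [597.8, -42.5, 215.0]
ee_rot: [180.0, 0.0, 89.8]
force: [0.0, -0.6, -2.9]
gripper_width: 30.0
gripper_force: 40.0
```

```bash
python3 - <<'E'
from h import *
s,d=snap('top','top2.png'); print(s['ee_pos'],s['ee_rot'],s['force'],s['gripper_width'])
snap('side','side2.png')
a=cv2.imread('pics/top2.png')[130:330,130:470]; b=cv2.imread('pics/side2.png')
cv2.imwrite('pics/f.png',np.hstack([cv2.resize(a,(440,300)),cv2.resize(b,(360,300))]))
E
```

```text
[597.77310696 -42.48104728 215.04636494] [1.79999826e+02 5.83838291e-03 8.97984670e+01] [ 0.04426151 -0.58781246 -2.87617371] 29.9697084045853
```

View pics/f.png

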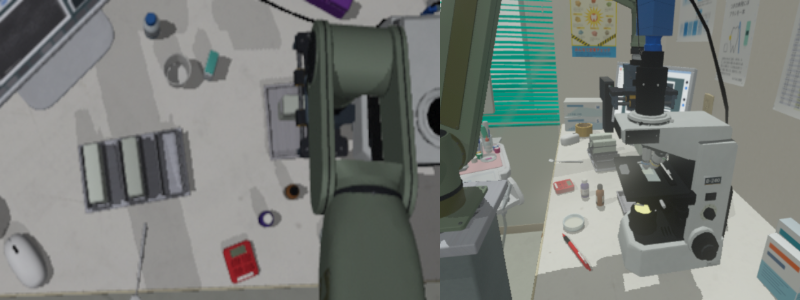

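The view shows cases a and b standing in their slots at crop (94,172) and (133,165), the right slot empty, and case c held over the tray. The bystanders in view look unmoved.

```bash
python3 -c "
from h import *
print(env.job_done())"
```

```text
the job is handed in; nothing more can be done
None
```

Case c, from the right slot, is the one that rattles, shown by the tool moment swinging about 0.12 N m between its ends. I handed the job in with it held upright and still, its centre about 205 mm above the desk and some 14 mm from the tray's middle. Cases a and b were never lifted, because c was the first I tried. No verdict came back on hand-in.

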